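# Hang the full wire spool on the bent hanger

### The job

One of the three identical closed wire spools is full and clearly heavier; the other two are nearly empty. Find the full one by its weight, put it over the upturned end of the bent hanger rod and slide it down and along the level part, round its bend, until it is fully home against the red stop. Leave the two empty spools standing about where they were (within a few centimetres), and do not disturb anything else on the bench.

Things in the scene. Friction and masses are not known exactly. Their poses are not given: they have to be found in the camera images.
- spool_a_mid (a point): closed wire spool, one of three that look the same: orange drum with black end rims, 64 mm across, 50 mm tall, standing on end, a 24 mm bore right through along its axis. Point: its centre, 25 mm above the bench; z along the bore. Two are nearly empty (0.22 to 0.28 kg), one is full (0.55 to 0.69 kg), in any of the places; only the weight tells. Friction about 0.6.
- spool_b_mid (a point): closed wire spool, one of three that look the same: orange drum with black end rims, 64 mm across, 50 mm tall, standing on end, a 24 mm bore right through along its axis. Point: its centre, 25 mm above the bench; z along the bore. Two are nearly empty (0.22 to 0.28 kg), one is full (0.55 to 0.69 kg), in any of the places; only the weight tells. Friction about 0.6.
- spool_c_mid (a point): closed wire spool, one of three that look the same: orange drum with black end rims, 64 mm across, 50 mm tall, standing on end, a 24 mm bore right through along its axis. Point: its centre, 25 mm above the bench; z along the bore. Two are nearly empty (0.22 to 0.28 kg), one is full (0.55 to 0.69 kg), in any of the places; only the weight tells. Friction about 0.6.
- hanger: hanger bolted to the bench: bent yellow 14 mm rod on a blue bracket 95 mm tall (foot 10 mm thick, x 0.050 to 0.160, 100 mm wide). Origin on the bench, z up. Rod's centre line, 70 mm up: from the stop at (0.090, 0) level along -x to (0.020, 0), a level bend (radius 70, 60 degrees, centre (0.020, -0.070)) to (-0.041, -0.035), straight to (-0.063, -0.074), then a quarter bend upwards, radius 50, to the free end.
- rod_end (a point): rounded tip of the rod's upturned free end, 150 mm above the bench, at (-0.088, -0.117) of the hanger; the last 30 mm below it are vertical. A spool let go on it slides down onto the start of the level part and stays there: it must be pushed on round the level bend. A push that does not turn with the bend, or on one side of the drum, makes it cock and bind.
- stop_face (a point): centre of the face of the hanger's red stop disc (48 mm across), on the rod's centre line, 70 mm above the bench. A spool fully home touches it: its centre is then at x = 0.065 of the hanger, about 5 mm below the rod's centre line.
- bottle: white glue bottle with a black cap, 48 mm across, 115 mm tall, standing; origin at the centre of its underside. A bystander: leave it where it is.
- reel: white tape reel, a ring 68 mm across and 18 mm tall, lying flat; origin at the centre of its underside. A bystander: leave it where it is.
- wrench: steel wrench 180 mm long, about 20 mm tall, lying along its own x; origin at its middle, on the bench. A bystander: leave it where it is.
- block: dark steel block 120 x 45 x 35 mm; origin at the centre of its underside. A bystander: leave it where it is.
- puck: aluminium round 90 mm across, 40 mm tall; origin at the centre of its underside. A bystander: leave it where it is.
- brush: round wire-wheel brush 124 mm across, 26 mm tall, lying flat; origin at the centre of its underside. A bystander: leave it where it is.
- pad: red-brown scouring block 110 x 70 x 30 mm; origin at the centre of its underside. A bystander: leave it where it is.
Mind the look-alikes: they are no part of the job. What is shaped like the part that bears spool_b_mid but turquoise is not meant.

How it is judged:
By the outcome, as a careful person would: the job done as asked, in the order asked, and still so for the second after the job is handed in, with the robot touching nothing.
It also fails if it takes over 72 s, if anything falls off the work surface, if the arm or the gripper's body presses on something with over 40 N, if the wrist force passes 120 N, or if a joint passes its speed limit or range.

### The arm

A 6-joint arm with a two-finger parallel gripper is mounted at the origin on the work surface. World frame = base frame: x ahead of the robot, y to its left, z up, the work surface at z = 0. Lengths are in m, angles in rad, forces in N, time in s.
With the tool pointing down it reaches from about 0.35 to 0.775 m from the base axis. Payload 5.5 kg.
Tool frame: the origin (TCP) lies at the very end of the fingers, on their centre line; the grasp point (between the pads) lies 19 mm behind it (grip_point_offset is the distance from the TCP to the grasp point, in m); z points along the fingers, y is the direction in which the jaws open and shut (so a half turn about z gives the same grasp; the last joint's range is limited). The gripper opens to 85 mm and grips with 20 to 120 N. Pads are 22 mm wide; open, the fingers measure 114 mm over their backs; the gripper's body (76 mm by 85 mm) begins 54 mm behind the grasp point. The pads swing forward as they close: fully open they stand 13 mm farther back than shut.
Start: joints at [1.049, 0.313, 0.046, 1.304, 0, 1.431], TCP at [0.214, 0.534, 0.199] pointing down, gripper open.
Joint ranges: [-2.76, 2.76], [-0.86, 1.69], [-1.03, 1.26], [-2.2, 2.34], [-1.47, 1.5], [-3.14, 3.14]. Speed limits (rad/s): [2.57, 2.57, 3.14, 3.14, 3.14, 3.14].

### API

Orientations are given as a unit quaternion [w, x, y, z].
In Python, from workcell import * gives the robot as it stands.
- The arm moves only by the shell command python3 -m crank 'ROWS' [OPENING] [FORCE]. ROWS is a JSON object of lists of equal length, an entry for each row: "travel": the shift along the tool's x, y, z in units of 40 mm (1.0 is 40 mm), a list of three; "turn": the turn about the tool's z in rad. In form: {"travel": [[x, y, z], ...], "turn": [turn, ...]}. A call has 1 to 5 rows; each row is the pose to reach, as a shift and turn from the pose commanded when the call began, along the tool's axes at that moment; what a row does not reach only later rows make up. A row lasts 1/12 s, in which the tool goes at most 41.7 mm and 7.16 degrees, less where a joint would pass 70% of its speed; a pose out of reach is approached as far as the arm can. A call with a gripper value outside its range is refused whole. OPENING is the finger opening in mm, from 0 to 85.4, set as the call begins (- or left out, the last holds). The fingers move at their own pace and stop on an object; FORCE is the grip in N (left out, the last holds). Time passes only in rows, so rows that repeat a pose let the fingers close. It gives the time, the measured TCP pose, the force and the opening at its end, in the units of the state.
- get_state(): the state, without advancing time (a new reading comes with each control period).
- read_camera(name): name is "scene" or "top" or "wrist"; returns a dict with "image" (384x512x3 uint8, red, green, blue), "K" (3x3 intrinsics, pixels), "R" (3x3) and "t" (3): a world point X has camera coordinates R X + t. Camera axes: x right, y down, z forward; pixel columns grow to the right and rows downward; lengths in m; the calibration is good to about 2 mm. A picture is of the moment at which its call begins. There is no depth.
- hand_in(): hands the job in, once; it reports no verdict.
The state is a dict: "clock": time; "joint_pos": joint angles; "qvel": joint speeds; "tau": joint torques, N m; "tcp_pos": TCP position; "orientation": TCP orientation; "wrist_force": force on the tool from outside, world axes, zero at the start; "ft_torque": the same for the moment, N m; "finger_gap": finger opening in m.
Only numpy, scipy, OpenCV 4.12 (cv2) and the standard library are available. Lean on these libraries where they do the work, as an engineer would, in place of code of your own. Each camera call takes 0.05 s, during which the arm holds its last target. There are 200 camera calls.

## Working session

There is one attempt and no reset: what is moved stays moved. The work goes in short steps, Python scripts to look and compute and a shell command to move; the robot and the scene stay as the last step left them, time stands still between calls to the robot, and variables do not carry over. Pictures are saved under pics/ and viewed, about 8 in all and at most 12, crops included, and the job is handed in when it is done.

```bash
mkdir -p pics; ls; python3 - <<'E'
from workcell import *
import cv2,numpy as np
for n in("top","scene"):
    c=read_camera(n);cv2.imwrite(f"pics/{n}0.png",c["image"][:,:,::-1]);np.savez(f"pics/{n}0.npz",**c)
    print(n,c["K"].round(1).tolist(),c["R"].round(3).tolist(),c["t"].round(3).tolist())
print(get_state())
E
```

```text
pics
top [[451.1, 0.0, 254.0], [0.0, 451.1, 188.4], [0.0, 0.0, 1.0]] [[0.005, -1.0, -0.02], [-0.991, -0.002, -0.137], [0.137, 0.02, -0.99]] [0.047, 0.568, 1.644]
scene [[443.0, 0.0, 258.6], [0.0, 443.0, 194.6], [0.0, 0.0, 1.0]] [[0.4, 0.916, 0.011], [0.738, -0.315, -0.596], [-0.543, 0.247, -0.803]] [-0.244, -0.342, 1.638]
{'clock': 0.1, 'joint_pos': array([ 1.04937443e+00,  3.13929333e-01,  4.51038523e-02,  1.30362410e+00,
       -3.85201571e-06,  1.43121060e+00]), 'qvel': array([-0.00018477,  0.00020429,  0.00219944, -0.00147748, -0.0018043 ,
        0.00014759]), 'tau': array([ 2.65743351e-03, -4.81725526e+01,  2.99245262e+01,  1.27511012e-02,
       -1.58492185e-04,  2.66542935e-05]), 'tcp_pos': array([0.21400365, 0.53313906, 0.19800041]), 'orientation': array([-2.66434659e-04,  1.89760311e-01,  9.81830098e-01, -7.82513403e-04]), 'wrist_force': array([ 0.43645005,  0.3425483 , -0.65325439]), 'ft_torque': array([-0.01953723, -0.01192932, -0.02644022]), 'finger_gap': 0.08530850782452065}
```

View pics/top0.png

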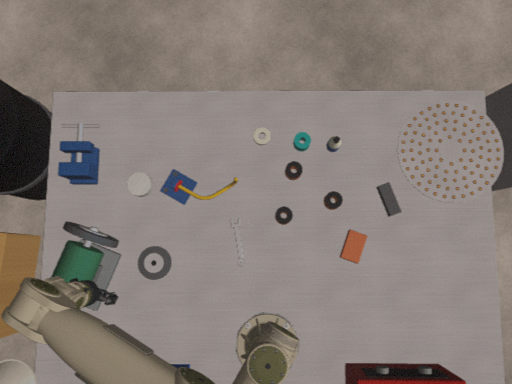

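View pics/scene0.png

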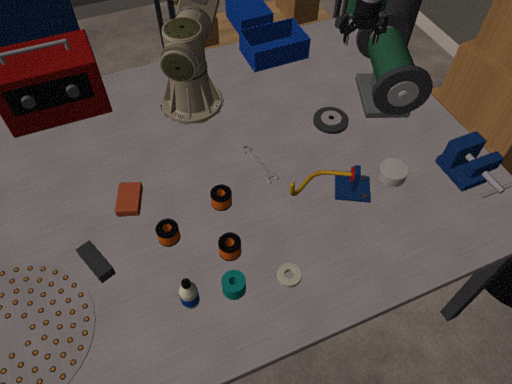

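The top view shows the orange/black spools at about (294,170), (333,200) and (284,215). The turquoise look-alike is at (302,141) and is not meant. The hanger's bracket is at (180,187) and its rod tip at (236,180). I'll enlarge to confirm, and measure.

```bash
cat > h.py <<'E'
import numpy as np,cv2
def ray(c,uv,z):
    d=c["R"].T@np.linalg.solve(c["K"],[uv[0],uv[1],1.]);o=-c["R"].T@c["t"]
    return o+d*(z-o[2])/d[2]
def proj(c,X):
    p=c["K"]@(c["R"]@np.array(X,float)+c["t"]);return p[:2]/p[2]
def blobs(m,amin=15):
    n,l,s,ce=cv2.connectedComponentsWithStats(m.astype(np.uint8))
    return [(ce[i],s[i],l==i) for i in range(1,n) if s[i,4]>=amin]
E
python3 - <<'E'
from h import *
t=dict(np.load("pics/top0.npz"));s=dict(np.load("pics/scene0.npz"))
h={k:cv2.cvtColor(c["image"],cv2.COLOR_RGB2HSV).astype(int) for k,c in(("t",t),("s",s))}
def show(k,c,name,m,z):
    for ce,st,_ in blobs(m):
        if 130<ce[0]<420: print(k,name,ce.round(1),st[:5].tolist(),ray(c,ce,z).round(3)[:2])
H,S,V=[h["t"][...,i] for i in range(3)]
show("t",t,"dark",(V<70)&(np.indices(V.shape)[0]<240)&(np.indices(V.shape)[0]>100),.05)
show("t",t,"yel",(H>18)&(H<32)&(S>130)&(V>90),.07)
show("t",t,"red",((H<6)|(H>174))&(S>150)&(V>80),.07)
show("t",t,"blue",(H>105)&(H<125)&(S>120),.01)
H,S,V=[h["s"][...,i] for i in range(3)]
show("s",s,"orange",(H>4)&(H<18)&(S>170)&(V>90),.025)
show("s",s,"yel",(H>18)&(H<32)&(S>130)&(V>90),.07)
show("s",s,"red",((H<4)|(H>174))&(S>150)&(V>80),.07)
a=cv2.resize(t["image"][120:240,150:360],(800,457),interpolation=cv2.INTER_CUBIC)
cv2.imwrite("pics/topcrop.png",a[:,:,::-1])
E
```

```text
t dark [335.6 139.4] [333, 137, 6, 6, 27] [ 0.753 -0.257]
t dark [328.9 147.3] [327, 143, 7, 8, 20] [ 0.723 -0.231]
t dark [293.4 169.7] [286, 162, 16, 16, 173] [ 0.637 -0.098]
t dark [383.4 200.9] [377, 187, 14, 29, 76] [ 0.521 -0.428]
t dark [333.  199.8] [325, 192, 17, 17, 181] [ 0.525 -0.243]
t dark [283.3 215. ] [276, 207, 16, 17, 173] [ 0.468 -0.06 ]
t yel [205.5 192.2] [179, 183, 56, 17, 189] [0.549 0.226]
t red [177.4 185.6] [175, 181, 7, 11, 29] [0.574 0.33 ]
t red [407.9 381.6] [358, 380, 107, 4, 394] [-0.106 -0.484]
t blue [178.6 186.9] [161, 173, 35, 31, 445] [0.577 0.337]
t blue [179.  365.2] [174, 365, 12, 2, 15] [-0.074  0.318]
s orange [222.3 192.2] [221, 190, 4, 6, 19] [ 0.451 -0.053]
s orange [216.5 204.4] [211, 198, 12, 12, 72] [ 0.487 -0.085]
s orange [168.6 226.6] [167, 224, 4, 6, 20] [ 0.506 -0.24 ]
s orange [163.2 240.8] [158, 236, 11, 10, 57] [ 0.546 -0.268]
s orange [230.9 241.6] [229, 238, 5, 8, 30] [ 0.624 -0.093]
s orange [224.8 254.8] [219, 249, 13, 11, 71] [ 0.657 -0.124]
s yel [323.3 175.6] [296, 170, 56, 21, 203] [0.545 0.242]
s yel [291.1 187.1] [290, 183, 4, 11, 29] [0.546 0.132]
s red [352.  174.2] [350, 167, 5, 15, 41] [0.574 0.325]
```

View pics/topcrop.png

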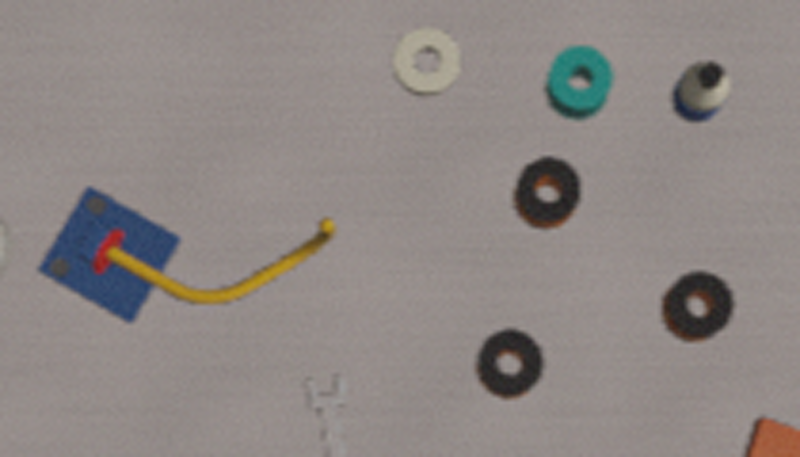

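The crop confirms three orange spools with black rims. The turquoise one at crop (579,80) is the look-alike. The rod tip is at crop (327,226), the red stop at (110,250), and the blue foot is clear. Next I fit the hanger pose.

```bash
cat >> h.py <<'E'
def plan(x,y,z,yaw=None):
    "print tool-frame travel (40 mm units) and turn to reach TCP x,y,z with jaw (tool y) yaw in deg"
    from workcell import get_state
    from scipy.spatial.transform import Rotation as Ro
    s=get_state();R=Ro.from_quat(np.roll(s["orientation"],-1)).as_matrix()
    y0=np.degrees(np.arctan2(R[1,1],R[0,1]))
    tr=R.T@(np.array([x,y,z])-s["tcp_pos"])/.04
    t=0 if yaw is None else -((yaw-y0+90)%180-90)
    print("travel",tr.round(2).tolist(),"turn",round(np.radians(t),3),"rows",round(float(max(np.linalg.norm(tr)*.96,abs(t)/7.16)),1),"yaw0",round(y0,1),"tcp",s["tcp_pos"].round(4),"F",s["wrist_force"].round(2),"gap",round(s["finger_gap"],4),"t",round(s["clock"],2))
E
python3 - <<'E'
from h import *
from scipy.optimize import least_squares
t=dict(np.load("pics/top0.npz"));s=dict(np.load("pics/scene0.npz"))
h=cv2.cvtColor(t["image"],cv2.COLOR_RGB2HSV).astype(int);H,S,V=h[...,0],h[...,1],h[...,2]
# bores (bright hole in dark ring) -> spool centres
m=(V<70)
for c in((293,170),(333,200),(283,215)):
    q=np.zeros(m.shape,np.uint8);q[c[1]-12:c[1]+13,c[0]-12:c[0]+13]=m[c[1]-12:c[1]+13,c[0]-12:c[0]+13]
    cn=max(cv2.findContours(q,cv2.RETR_EXTERNAL,cv2.CHAIN_APPROX_NONE)[0],key=cv2.contourArea)
    e=cv2.fitEllipse(cn);print(e,ray(t,e[0],.05).round(4))
crop=lambda u,v:(150+(u+.5)*210/800-.5,120+(v+.5)*120/457-.5)
tip=ray(t,crop(327,226),.147)
print("tip",tip)
pts=[(crop(327,226),(-.088,-.117,.147)),(crop(90,187),(.160,-.05,.01)),(crop(39,269),(.160,.05,.01)),(crop(132,322),(.05,.05,.01)),(crop(180,238),(.05,-.05,.01)),((177.4,185.6),(.09,0,.072))]
W=np.array([ray(t,p,l[2])[:2] for p,l in pts]);L=np.array([l[:2] for _,l in pts])
f=lambda q:((np.array([[np.cos(q[2]),-np.sin(q[2])],[np.sin(q[2]),np.cos(q[2])]])@L.T).T+q[:2]-W)
r=least_squares(lambda q:f(q).ravel(),[.53,.25,1.08]);print(r.x,np.degrees(r.x[2]));print((f(r.x)*1000).round(1))
E
python3 -c "
from h import *
plan(.468,-.06,.16,32)"
```

```text
((293.3658752441406, 169.61668395996094), (14.98666763305664, 16.235416412353516), 41.071998596191406) [ 0.6376 -0.0978  0.05  ]
((332.92803955078125, 199.72207641601562), (15.423707962036133, 16.48185157775879), 61.389404296875) [ 0.5251 -0.2425  0.05  ]
((283.3188781738281, 214.9419708251953), (15.207669258117676, 16.185932159423828), 11.277273178100586) [ 0.4684 -0.0597  0.05  ]
tip [0.58652576 0.11165855 0.147     ]
[0.52827956 0.24677441 1.05518941] 60.45789981515702
[[ 0.2  0.9]
 [ 2.9  1.9]
 [-0.7  2.4]
 [-1.9  1.4]
 [ 0.4 -1.8]
 [-0.9 -4.7]]
travel [-11.42, -11.39, 0.97] turn 0.63 rows 15.5 yaw0 68.1 tcp [0.214  0.5331 0.198 ] F [ 0.44  0.34 -0.65] gap 0.0853 t 0.1
```

```bash

python3 -m crank '{"travel":[[-0.6,-0.6,0],[-1.3,-1.3,0],[-2.0,-2.0,0],[-2.7,-2.7,0],[-3.4,-3.4,0]],"turn":[0,0,0,0,0]}' 85
python3 -m crank '{"travel":[[-0.7,-0.7,0],[-1.4,-1.4,0],[-2.1,-2.1,0],[-2.8,-2.8,0],[-3.5,-3.5,0]],"turn":[0,0,0,0,0]}'
python3 -m crank '{"travel":[[-0.7,-0.7,0.1],[-1.4,-1.4,0.2],[-2.1,-2.1,0.3],[-2.8,-2.8,0.4],[-3.5,-3.5,0.5]],"turn":[0.1,0.2,0.3,0.4,0.5]}'
python3 -c "
from h import *
plan(.468,-.06,.14,32)"
```

```text
clock: 0.52
tcp_pos: [0.2897, 0.355, 0.1983]
orientation: [-0.0, 0.189, 0.982, -0.0]
wrist_force: [1.1, -0.6, -0.1]
finger_gap: 0.0847
clock: 0.93
tcp_pos: [0.3675, 0.1728, 0.1987]
orientation: [-0.0, 0.19, 0.982, 0.0]
wrist_force: [1.1, -0.3, -0.6]
finger_gap: 0.0851
clock: 1.35
tcp_pos: [0.4454, -0.0094, 0.1785]
orientation: [-0.0, 0.429, 0.903, 0.0]
wrist_force: [1.5, 0.4, 0.0]
finger_gap: 0.0851
travel [-1.34, -0.36, 0.96] turn 0.125 rows 1.6 yaw0 39.2 tcp [ 0.4454 -0.0094  0.1785] F [1.55 0.39 0.01] gap 0.0851 t 1.35
```

```bash

python3 -m crank '{"travel":[[-0.7,-0.2,0.5],[-1.34,-0.36,0.96],[-1.34,-0.36,0.96],[-1.34,-0.36,0.96]],"turn":[0.06,0.125,0.125,0.125]}'
python3 - <<'E'
from workcell import *
from h import *
c=read_camera("wrist");cv2.imwrite("pics/w0.png",c["image"][:,:,::-1]);np.savez("pics/w0.npz",**c)
print((-c["R"].T@c["t"]).round(3),c["R"].round(2).tolist(),proj(c,[.4684,-.0597,.05]))
plan(.4684,-.0597,.02,32)
E
```

```text
clock: 1.68
tcp_pos: [0.4672, -0.0588, 0.1388]
orientation: [-0.002, 0.483, 0.875, -0.0]
wrist_force: [-0.0, 0.3, 0.1]
finger_gap: 0.0849
[0.43  0.003 0.314] [[0.85, 0.53, -0.0], [0.51, -0.81, 0.28], [0.15, -0.24, -0.96]] [255.2442691  186.15531513]
travel [-0.06, 0.0, 2.99] turn 0.005 rows 2.9 yaw0 32.3 tcp [ 0.4674 -0.0579  0.1397] F [-0.07 -0.28 -0.05] gap 0.085 t 1.73
```

View pics/w0.png

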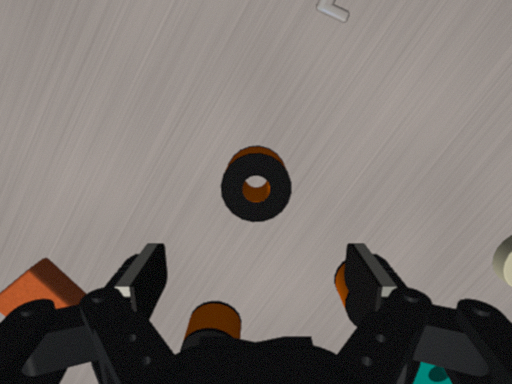

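The wrist view puts the spool's ring centre at (256,187), against a prediction of (255,186), so the position is confirmed. Now grasp and weigh.

```bash

python3 -m crank '{"travel":[[0,0,0.9],[0,0,1.8],[0,0,2.7],[0,0,3.2],[0,0,3.2]],"turn":[0,0,0,0,0]}' 85
python3 -m crank '{"travel":[[0,0,0],[0,0,0],[0,0,0],[0,0,0],[0,0,0]],"turn":[0,0,0,0,0]}' 50 40
python3 -m crank '{"travel":[[0,0,0],[0,0,-0.3],[0,0,-0.7],[0,0,-0.7],[0,0,-0.7]],"turn":[0,0,0,0,0]}'
python3 -m crank '{"travel":[[0,0,0],[0,0,0],[0,0,0]],"turn":[0,0,0]}'
python3 -m crank '{"travel":[[0,0,0]],"turn":[0]}'
```

```text
clock: 2.15
tcp_pos: [0.4644, -0.0555, 0.0092]
orientation: [-0.004, 0.481, 0.877, -0.001]
wrist_force: [-0.8, 0.8, 0.7]
finger_gap: 0.0847
clock: 2.57
tcp_pos: [0.4701, -0.0582, 0.0145]
orientation: [0.002, 0.482, 0.876, 0.001]
wrist_force: [0.9, 2.0, 7.6]
finger_gap: 0.0499
clock: 2.98
tcp_pos: [0.4698, -0.0584, 0.0418]
orientation: [0.002, 0.482, 0.876, 0.0]
wrist_force: [0.7, 1.3, 0.1]
finger_gap: 0.05
clock: 3.23
tcp_pos: [0.4677, -0.0578, 0.0397]
orientation: [-0.001, 0.482, 0.876, -0.0]
wrist_force: [-0.7, -0.3, 0.4]
finger_gap: 0.05
clock: 3.32
tcp_pos: [0.4678, -0.0578, 0.0398]
orientation: [-0.001, 0.482, 0.876, -0.0]
wrist_force: [-0.2, -0.2, 0.8]
finger_gap: 0.0499
```

```bash
python3 - <<'E'
from workcell import *
from h import *
c=read_camera("wrist");d=read_camera("scene")
cv2.imwrite("pics/w1.png",np.hstack([c["image"][100:,80:440],cv2.resize(d["image"][140:280,130:300],None,fx=2.03,fy=2.03)[:284]])[:,:,::-1])
E
```

```text
(no output)
```

View pics/w1.png

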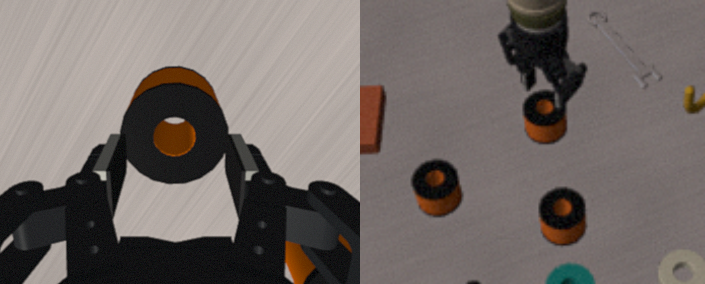

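```bash
python3 - <<'E'
from workcell import *
from h import *
for n in("top","wrist"):
    c=read_camera(n);V=cv2.cvtColor(c["image"],cv2.COLOR_RGB2HSV)[...,2].astype(int)
    np.savez(f"pics/{n}2.npz",**c)
    print(n,"tcp px",proj(c,get_state()["tcp_pos"]).round(1),"orig spool px",proj(c,[.4684,-.0597,.05]).round(1))
    if n=="wrist":
        print(ray(c,(80+174.5,100+133),.05), "(crop ring centre)")
        continue
    for ce,st,m in blobs((V<70)&(np.indices(V.shape)[0]<240)&(np.indices(V.shape)[0]>155)): print(ce.round(1),st.tolist(),ray(c,ce,.05).round(4))
print(get_state()["tcp_pos"],get_state()["orientation"])
E
```

```text
top tcp px [282.7 215.3] orig spool px [283.3 214.9]
[ 23.9 175.9] [0, 156, 49, 44, 1928] [0.6126 0.9146 0.05  ]
[504.6 174.8] [492, 156, 20, 34, 374] [ 0.619  -0.8747  0.05  ]
[293.4 169.7] [286, 162, 16, 16, 169] [ 0.6375 -0.0978  0.05  ]
[ 78.3 177. ] [63, 176, 31, 3, 79] [0.6087 0.708  0.05  ]
[383.4 200.9] [377, 187, 14, 29, 75] [ 0.521  -0.4275  0.05  ]
[332.9 199.7] [325, 192, 17, 17, 184] [ 0.5251 -0.2425  0.05  ]
[ 79.7 229.6] [64, 222, 52, 18, 204] [0.4119 0.6914 0.05  ]
wrist tcp px [254.2 223. ] orig spool px [252.9 232.2]
[ 0.46949222 -0.05961881  0.05      ] (crop ring centre)
[ 0.46811399 -0.05787527  0.04011752] [-2.60637925e-04  4.82409676e-01  8.75945681e-01 -8.61030726e-06]
```

```bash
python3 - <<'E'
from workcell import *
from h import *
from scipy.spatial.transform import Rotation as Ro
s=get_state();R=Ro.from_quat(np.roll(s["orientation"],-1)).as_matrix();p=s["tcp_pos"]
ims=[]
for n,(u,v,w) in(("scene",(170,130,110)),("wrist",(130,120,250))):
    c=read_camera(n);k=int(400/w*10)/10;im=cv2.resize(c["image"][v:v+w,u:u+w],(400,400),interpolation=cv2.INTER_CUBIC)[:,:,::-1].copy()
    print(n,c["K"][0,0])
    for dz,col in((0,(0,255,0)),(-.019,(255,0,255)),(-.06,(255,255,0))):
        for g in(-.025,0,.025):
            q=(proj(c,p+R@[0,g,dz])-[u,v])*400/w;cv2.circle(im,(int(q[0]),int(q[1])),3,col,-1)
    ims.append(im)
cv2.imwrite("pics/d3.png",np.hstack(ims))
E
```

```text
scene 442.9852981293554
wrist 305.5327168484087
```

View pics/d3.png

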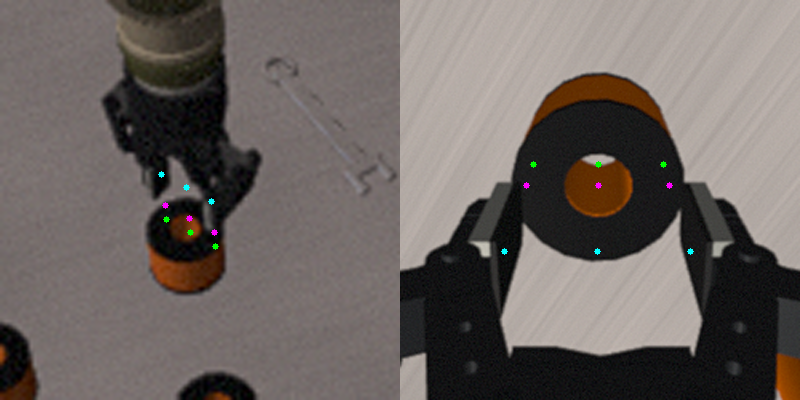

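Two readings don't fit. The gap went straight to 50 mm and the lift showed no weight. In both views the real fingertips sit about 40 mm behind the reported TCP, so the jaws closed above the rim. The arm seems compliant, so I'll open and descend in small steps watching the force.

```bash

python3 -m crank '{"travel":[[0,0,0],[0,0,0],[0,0,0],[0,0,0]],"turn":[0,0,0,0]}' 85
python3 -m crank '{"travel":[[0,0,0.4],[0,0,0.75],[0,0,0.75],[0,0,0.75]],"turn":[0,0,0,0]}'
python3 -m crank '{"travel":[[0,0,0.1],[0,0,0.2],[0,0,0.2],[0,0,0.2]],"turn":[0,0,0,0]}'
python3 - <<'E'
from workcell import *
from h import *
plan(.469,-.0597,0,32)
c=read_camera("wrist");cv2.imwrite("pics/w4.png",c["image"][:,:,::-1])
E
```

```text
clock: 3.95
tcp_pos: [0.4683, -0.0579, 0.0404]
orientation: [0.0, 0.482, 0.876, 0.0]
wrist_force: [0.5, -1.0, -0.4]
finger_gap: 0.0851
clock: 4.28
tcp_pos: [0.4674, -0.0577, 0.01]
orientation: [-0.001, 0.482, 0.876, -0.0]
wrist_force: [0.4, 1.7, 1.0]
finger_gap: 0.0849
clock: 4.62
tcp_pos: [0.4683, -0.0579, 0.0025]
orientation: [0.0, 0.482, 0.876, 0.0]
wrist_force: [-0.2, 0.6, 0.0]
finger_gap: 0.085
travel [-0.05, -0.01, 0.06] turn 0.005 rows 0.1 yaw0 32.3 tcp [ 0.4683 -0.0579  0.0025] F [-0.15  0.57  0.04] gap 0.085 t 4.62
```

View pics/w4.png

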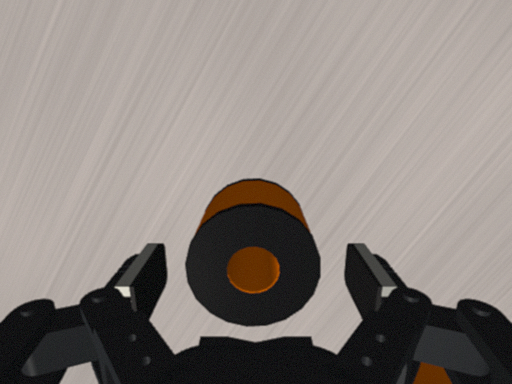

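Comparing the 133 px rim with the fingertip spacing shows the tips level with the spool's top when the TCP reads 0.0025, which is about 50 mm short. The spool is centred between the jaws (253,264). I'll keep going down in small steps under force watch.

```bash

python3 -m crank '{"travel":[[0,0,0.15],[0,0,0.3],[0,0,0.3]],"turn":[0,0,0]}'
python3 -m crank '{"travel":[[0,0,0.15],[0,0,0.3],[0,0,0.3]],"turn":[0,0,0]}'
python3 -c "
from h import *
plan(.469,-.0597,-.035,32)"
```

```text
clock: 4.92
tcp_pos: [0.4674, -0.0577, -0.0108]
orientation: [-0.001, 0.482, 0.876, -0.0]
wrist_force: [-0.8, 0.5, -0.2]
finger_gap: 0.085
clock: 5.17
tcp_pos: [0.4673, -0.0577, -0.0229]
orientation: [-0.001, 0.482, 0.876, -0.0]
wrist_force: [-0.1, -0.1, 0.1]
finger_gap: 0.085
travel [-0.07, 0.01, 0.3] turn 0.005 rows 0.3 yaw0 32.3 tcp [ 0.4673 -0.0577 -0.0229] F [-0.12 -0.09  0.06] gap 0.085 t 5.17
```

```bash

python3 -m crank '{"travel":[[0,0,0.1],[0,0,0.2],[0,0,0.2]],"turn":[0,0,0]}'
python3 -m crank '{"travel":[[0,0,0],[0,0,0],[0,0,0],[0,0,0],[0,0,0]],"turn":[0,0,0,0,0]}' 50 40
python3 -m crank '{"travel":[[0,0,-0.2],[0,0,-0.5],[0,0,-0.5],[0,0,-0.5],[0,0,-0.5]],"turn":[0,0,0,0,0]}'
python3 -m crank '{"travel":[[0,0,0],[0,0,0],[0,0,0]],"turn":[0,0,0]}'
python3 -m crank '{"travel":[[0,0,0]],"turn":[0]}'
```

```text
clock: 5.42
tcp_pos: [0.4678, -0.0578, -0.0304]
orientation: [-0.0, 0.482, 0.876, -0.0]
wrist_force: [-1.5, -0.0, -0.7]
finger_gap: 0.0848
clock: 5.83
tcp_pos: [0.4683, -0.058, -0.0292]
orientation: [0.0, 0.482, 0.876, -0.0]
wrist_force: [-1.9, 0.0, 5.3]
finger_gap: 0.064
clock: 6.25
tcp_pos: [0.4682, -0.0579, -0.0099]
orientation: [-0.0, 0.482, 0.876, 0.0]
wrist_force: [0.8, -0.1, -3.1]
finger_gap: 0.064
clock: 6.5
tcp_pos: [0.4679, -0.0578, -0.0101]
orientation: [-0.0, 0.482, 0.876, -0.0]
wrist_force: [-1.1, -0.4, -2.6]
finger_gap: 0.0636
clock: 6.58
tcp_pos: [0.468, -0.0578, -0.0099]
orientation: [-0.0, 0.482, 0.876, -0.0]
wrist_force: [0.6, -0.1, -3.2]
finger_gap: 0.0639
```

About 3 N, so roughly 0.27 kg: an empty one. I'll set it down where it was and try the next, at (0.638,-0.098).

```bash

python3 -m crank '{"travel":[[0,0,0.25],[0,0,0.48],[0,0,0.5],[0,0,0.5]],"turn":[0,0,0,0]}'
python3 -m crank '{"travel":[[0,0,0],[0,0,0],[0,0,0],[0,0,0]],"turn":[0,0,0,0]}' 85
python3 -m crank '{"travel":[[0,0,-0.6],[0,0,-1.2],[0,0,-1.75],[0,0,-1.75]],"turn":[0,0,0,0]}'
python3 -c "
from h import *
plan(.6376,-.0978,.04,32)"
```

```text
clock: 6.92
tcp_pos: [0.4688, -0.058, -0.0297]
orientation: [0.0, 0.482, 0.876, 0.0]
wrist_force: [1.9, -0.3, -0.1]
finger_gap: 0.0638
clock: 7.25
tcp_pos: [0.4682, -0.0579, -0.0297]
orientation: [-0.0, 0.482, 0.876, 0.0]
wrist_force: [-0.9, 0.5, -0.1]
finger_gap: 0.0852
clock: 7.58
tcp_pos: [0.4713, -0.0588, 0.0443]
orientation: [0.003, 0.482, 0.876, 0.001]
wrist_force: [0.8, 0.1, 0.2]
finger_gap: 0.0849
travel [-3.05, 2.99, 0.14] turn 0.006 rows 4.1 yaw0 32.3 tcp [ 0.4713 -0.0588  0.0443] F [0.82 0.09 0.24] gap 0.0849 t 7.58
```

```bash

python3 -m crank '{"travel":[[-0.6,0.6,0],[-1.3,1.3,0],[-2.0,2.0,0],[-2.6,2.6,0],[-3.1,3.05,0]],"turn":[0,0,0,0,0]}'
python3 -m crank '{"travel":[[0,0,0],[0,0,0],[0,0,0]],"turn":[0,0,0]}'
python3 -c "
from h import *
plan(.6376,-.0978,-.03,32)"
```

```text
clock: 8.0
tcp_pos: [0.6402, -0.098, 0.0396]
orientation: [0.001, 0.482, 0.876, 0.0]
wrist_force: [-0.6, 0.5, -0.3]
finger_gap: 0.0848
clock: 8.25
tcp_pos: [0.6362, -0.0971, 0.0392]
orientation: [-0.001, 0.482, 0.876, -0.0]
wrist_force: [-0.1, 0.6, -0.9]
finger_gap: 0.085
travel [-0.04, 0.02, 1.73] turn 0.005 rows 1.7 yaw0 32.3 tcp [ 0.6362 -0.0971  0.0392] F [-0.11  0.62 -0.87] gap 0.085 t 8.25
```

```bash

python3 -m crank '{"travel":[[0,0,0.5],[0,0,1.0],[0,0,1.5],[0,0,1.73],[0,0,1.73]],"turn":[0,0,0,0,0]}'
python3 -m crank '{"travel":[[0,0,0],[0,0,0],[0,0,0],[0,0,0],[0,0,0]],"turn":[0,0,0,0,0]}' 50 40
python3 -m crank '{"travel":[[0,0,-0.2],[0,0,-0.5],[0,0,-0.5],[0,0,-0.5],[0,0,-0.5]],"turn":[0,0,0,0,0]}'
python3 -m crank '{"travel":[[0,0,0],[0,0,0],[0,0,0]],"turn":[0,0,0]}'
python3 -m crank '{"travel":[[0,0,0]],"turn":[0]}'
```

```text
clock: 8.67
tcp_pos: [0.6342, -0.0964, -0.0312]
orientation: [-0.003, 0.482, 0.876, -0.001]
wrist_force: [-0.3, 0.1, -0.7]
finger_gap: 0.0848
clock: 9.08
tcp_pos: [0.6382, -0.0979, -0.0272]
orientation: [0.001, 0.482, 0.876, 0.0]
wrist_force: [-3.3, -0.7, 5.7]
finger_gap: 0.0628
clock: 9.5
tcp_pos: [0.6377, -0.0974, -0.0089]
orientation: [0.0, 0.482, 0.876, 0.0]
wrist_force: [-1.0, 0.4, -6.5]
finger_gap: 0.063
clock: 9.75
tcp_pos: [0.6373, -0.0974, -0.0094]
orientation: [-0.0, 0.482, 0.876, -0.0]
wrist_force: [0.2, 0.5, -6.1]
finger_gap: 0.0628
clock: 9.83
tcp_pos: [0.6374, -0.0974, -0.0092]
orientation: [-0.0, 0.482, 0.876, -0.0]
wrist_force: [-0.4, 0.4, -6.1]
finger_gap: 0.063
```

6.1 N, so roughly 0.62 kg: this is the full one. I'll lift it clear and refine the rod tip from both views.

```bash

python3 -m crank '{"travel":[[0,0,-0.8],[0,0,-1.7],[0,0,-2.6],[0,0,-3.5],[0,0,-4.0]],"turn":[0,0,0,0,0]}'
python3 - <<'E'
from h import *
T=dict(np.load("pics/top0.npz"));S=dict(np.load("pics/scene0.npz"))
hx,hy,a=.52828,.24677,1.05519
w=lambda x,y,z:np.array([hx+np.cos(a)*x-np.sin(a)*y,hy+np.sin(a)*x+np.cos(a)*y,z])
for n,p in(("tip",(-.088,-.117,.148)),("vert",(-.088,-.117,.12)),("bend0",(-.041,-.035,.07)),("arc",(.02+.07*np.cos(np.radians(120)),-.07+.07*np.sin(np.radians(120)),.07)),("lvl",(.02,0,.07)),("stop",(.09,0,.07))):
    print(n,w(*p).round(4),proj(T,w(*p)).round(1),proj(S,w(*p)).round(1))
for c,n in((T,"top"),(S,"scene")):
    H=cv2.cvtColor(c["image"],cv2.COLOR_RGB2HSV).astype(int);m=(H[...,0]>16)&(H[...,0]<34)&(H[...,1]>110)&(H[...,2]>70)
    y,x=np.nonzero(m);k=(x>226)&(x<240)&(y<190) if n=="top" else (x>286)&(x<297)&(y>176)&(y<200)
    print(n,"\n".join(f"{r}: {x[k&(y==r)].min()}-{x[k&(y==r)].max()}" for r in np.unique(y[k])))
plan(.5867,.1126,.145,32)
E
```

```text
clock: 10.25
tcp_pos: [0.6394, -0.098, 0.1561]
orientation: [0.003, 0.482, 0.876, 0.001]
wrist_force: [1.8, -0.6, -4.5]
finger_gap: 0.063
tip [0.5867 0.1125 0.148 ] [235.2 178.9] [293.1 182.9]
vert [0.5867 0.1125 0.12  ] [235.7 180.1] [292.4 189. ]
bend0 [0.5385 0.1938 0.07  ] [214.2 195.2] [308.3 179. ]
arc [0.529  0.2291 0.07  ] [204.5 197.7] [317.1 173.2]
lvl [0.5381 0.2642 0.07  ] [195.1 195.3] [328.7 171.9]
stop [0.5727 0.3251 0.07  ] [178.8 185.9] [351.7 173.9]
top 178: 234-236
179: 234-237
180: 234-237
181: 234-236
182: 233-236
183: 231-234
184: 230-233
185: 228-232
186: 227-231
187: 227-230
188: 227-229
189: 227-227
scene 182: 292-293
183: 290-293
184: 290-294
185: 290-294
186: 290-293
187: 290-292
188: 290-292
189: 290-292
190: 290-296
191: 290-296
192: 290-292
193: 290-291
194: 291-291
travel [5.15, 1.7, 0.26] turn 0.006 rows 5.2 yaw0 32.3 tcp [ 0.6394 -0.098   0.1561] F [ 1.79 -0.64 -4.51] gap 0.063 t 10.25
```

```bash

python3 -m crank '{"travel":[[0.8,0.25,0],[1.8,0.6,0],[2.8,0.95,0],[3.8,1.3,0],[4.6,1.55,0]],"turn":[0,0,0,0,0]}'
python3 -m crank '{"travel":[[0.4,0.13,0],[0.5,0.17,0],[0.5,0.17,0],[0.5,0.17,0],[0.5,0.17,0]],"turn":[0,0,0,0,0]}'
python3 - <<'E'
from workcell import *
from h import *
plan(.5862,.112,.145,32)
S=dict(np.load("pics/scene0.npz"))
s=read_camera("scene");c=read_camera("wrist");t=read_camera("top")
f=lambda im,u,v,w:cv2.resize(im[v:v+w,u:u+w],(400,400),interpolation=cv2.INTER_CUBIC)
cv2.imwrite("pics/d5.png",np.hstack([f(s["image"],245,110,100),f(c["image"],130,130,250)])[:,:,::-1])
np.savez("pics/w5.npz",**c)
print(proj(c,[.5862,.112,.15]),proj(c,[.5862,.112,.225]))
E
```

```text
clock: 10.67
tcp_pos: [0.5907, 0.0935, 0.1512]
orientation: [-0.0, 0.482, 0.876, 0.0]
wrist_force: [-0.2, 0.2, -6.4]
finger_gap: 0.0628
clock: 11.08
tcp_pos: [0.5872, 0.1105, 0.1511]
orientation: [0.0, 0.483, 0.876, -0.0]
wrist_force: [0.5, 0.3, -6.4]
finger_gap: 0.0625
travel [0.04, -0.0, 0.15] turn 0.004 rows 0.2 yaw0 32.2 tcp [0.5872 0.1105 0.1511] F [ 0.5   0.34 -6.43] gap 0.0625 t 11.08
[254.13377754 219.20894578] [253.37591852 292.99096809]
```

View pics/d5.png

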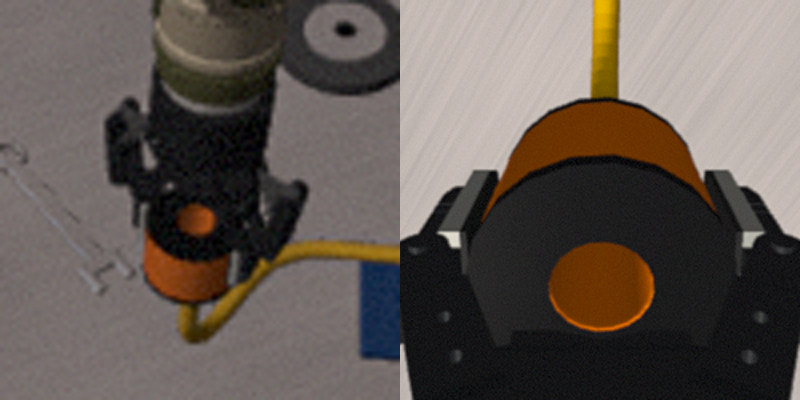

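The spool is held above the tip and the rod leads away straight up in the wrist view. I'll check the bore centre (255.6,309) against the tip.

```bash
python3 - <<'E'
from h import *
c=dict(np.load("pics/w5.npz"))
for z in(.222,.226,.2305):
    X=ray(c,(255.6,309),z);print(z,X.round(4),"depth",(c["R"]@X+c["t"])[2].round(4))
print("w0-like check: grasp offset in tool axes: bore - tcp", (ray(c,(255.6,309),.2305)-np.array([.5872,.1105,.1511])).round(4))
print("rod level px", proj(c,[.5385,.1938,.07]), proj(c,[.5557,.164,.07]))
E
```

```text
0.222 [0.592  0.1043 0.222 ] depth 0.1228
0.226 [0.5904 0.107  0.226 ] depth 0.1181
0.2305 [0.5885 0.1099 0.2305] depth 0.1128
w0-like check: grasp offset in tool axes: bore - tcp [ 0.0013 -0.0006  0.0794]
rod level px [258.39851419  67.63528685] [256.69104076 113.05251803]
```

```bash

python3 -m crank '{"travel":[[0.05,0,0.3],[0.05,0,0.6],[0.05,0,0.8],[0.05,0,0.8]],"turn":[0,0,0,0]}'
python3 -m crank '{"travel":[[0,0,0.15],[0,0,0.3],[0,0,0.3],[0,0,0.3]],"turn":[0,0,0,0]}'
python3 -m crank '{"travel":[[0,0,0.15],[0,0,0.3],[0,0,0.3],[0,0,0.3]],"turn":[0,0,0,0]}'
python3 - <<'E'
from workcell import *
from h import *
c=read_camera("wrist");cv2.imwrite("pics/w6.png",c["image"][:,:,::-1])
plan(.5862,.112,.095,32)
E
```

```text
clock: 11.57
tcp_pos: [0.5844, 0.1125, 0.117]
orientation: [-0.002, 0.483, 0.876, -0.001]
wrist_force: [-1.3, -0.9, -6.0]
finger_gap: 0.0631
clock: 11.9
tcp_pos: [0.5855, 0.1133, 0.107]
orientation: [-0.0, 0.482, 0.876, -0.0]
wrist_force: [-1.0, -1.0, -6.0]
finger_gap: 0.0629
clock: 12.23
tcp_pos: [0.5851, 0.1134, 0.0946]
orientation: [-0.001, 0.482, 0.876, -0.0]
wrist_force: [0.8, 0.3, -5.5]
finger_gap: 0.0626
travel [-0.04, -0.0, -0.0] turn 0.006 rows 0.0 yaw0 32.3 tcp [0.5854 0.1134 0.0949] F [ 0.77 -0.03 -6.3 ] gap 0.063 t 12.28
```

View pics/w6.png

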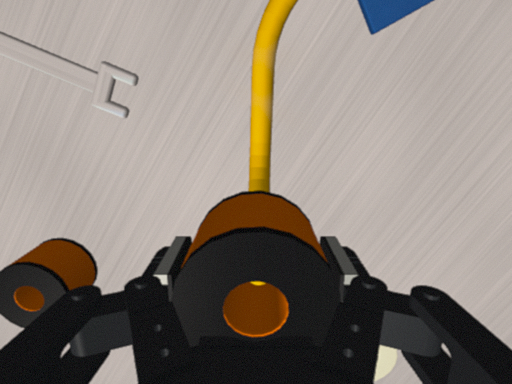

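The rod tip (yellow, 258,283) is visible inside the bore (255,309) and there is no contact force. Lower a little and release.

```bash

python3 -m crank '{"travel":[[0,0,0.1],[0,0,0.2],[0,0,0.2],[0,0,0.2]],"turn":[0,0,0,0]}'
python3 -m crank '{"travel":[[0,0,0],[0,0,0],[0,0,0],[0,0,0],[0,0,0]],"turn":[0,0,0,0,0]}' 85
python3 -m crank '{"travel":[[0,0,-0.4],[0,0,-0.8],[0,0,-1.6],[0,0,-2.4],[0,0,-2.4]],"turn":[0,0,0,0,0]}'
python3 - <<'E'
from workcell import *
from h import *
plan(.5862,.112,.095,32)
s=read_camera("scene");c=read_camera("wrist")
f=lambda im,u,v,w:cv2.resize(im[v:v+w,u:u+w],(400,400),interpolation=cv2.INTER_CUBIC)
cv2.imwrite("pics/d7.png",np.hstack([f(s["image"],250,110,100),f(c["image"],90,0,384)])[:,:,::-1])
np.savez("pics/w7.npz",**c)
E
```

```text
clock: 12.62
tcp_pos: [0.5853, 0.1133, 0.0868]
orientation: [-0.0, 0.482, 0.876, -0.0]
wrist_force: [-0.6, -0.0, -6.5]
finger_gap: 0.0626
clock: 13.03
tcp_pos: [0.5863, 0.1134, 0.088]
orientation: [0.001, 0.482, 0.876, 0.0]
wrist_force: [0.2, -0.5, 0.1]
finger_gap: 0.0852
clock: 13.45
tcp_pos: [0.5893, 0.1136, 0.1904]
orientation: [0.005, 0.482, 0.876, 0.003]
wrist_force: [-0.2, 0.7, 1.2]
finger_gap: 0.085
travel [0.02, -0.11, 2.38] turn 0.006 rows 2.3 yaw0 32.3 tcp [0.5893 0.1136 0.1904] F [-0.23  0.71  1.16] gap 0.085 t 13.45
```

View pics/d7.png

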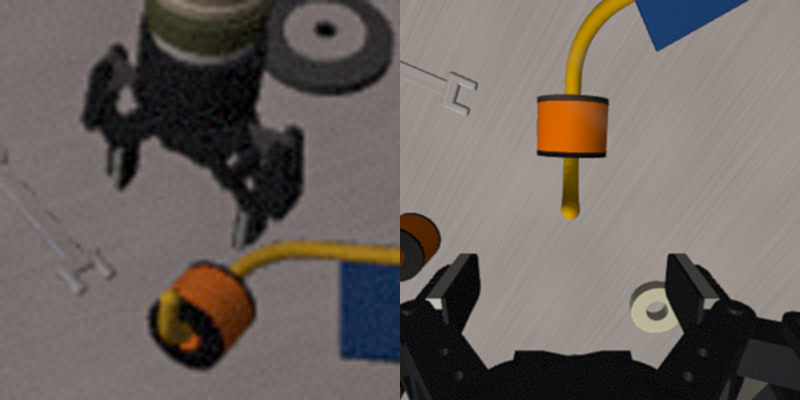

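It worked: the spool hangs level on the straight part of the rod, in line with the jaws. Now measure its centre.

```bash
python3 - <<'E'
from h import *
c=dict(np.load("pics/w7.npz"));H=cv2.cvtColor(c["image"],cv2.COLOR_RGB2HSV).astype(int)
m=(H[...,0]>4)&(H[...,0]<17)&(H[...,1]>150)&(H[...,2]>90)
for ce,st,mm in blobs(m,500): print(ce,st)
y,x=np.nonzero(m&(np.indices(m.shape)[0]<170)&(np.indices(m.shape)[1]>200));print(x.min(),x.max(),y.min(),y.max())
V=H[...,2];col=V[70:180,256];print([(70+i,int(v)) for i,v in enumerate(col) if v<60])
hx,hy,a=.52828,.24677,1.05519;A=np.array([[np.cos(a),np.sin(a)],[-np.sin(a),np.cos(a)]])
for n,uv,z in(("orange lo",(256,y.max()),.097),("orange hi",(256,y.min()),.097),("tip",(90+170*.96,.96*211),.15),("L",(x.min(),(y.min()+y.max())/2),.067),("R",(x.max(),(y.min()+y.max())/2),.067)):
    X=ray(c,uv,z);print(n,X.round(4),"hanger",(A@(X[:2]-[hx,hy])).round(4))
E
```

```text
[254.12302448 120.93368454] [ 222   96   67   51 3227]
222 288 96 146
[(92, 53), (93, 59), (147, 33), (148, 25), (149, 22), (150, 24)]
orange lo [0.5722 0.1431 0.097 ] hanger [-0.0685 -0.0893]
orange hi [0.55   0.1782 0.097 ] hanger [-0.0489 -0.0527]
tip [0.588  0.1134 0.15  ] hanger [-0.0866 -0.1177]
L [0.5351 0.1423 0.067 ] hanger [-0.0875 -0.0574]
R [0.5878 0.1756 0.067 ] hanger [-0.0326 -0.0869]
```

```bash

python3 -m crank '{"travel":[[0,0,0],[0,0,0]],"turn":[0,0]}'
python3 -c "
from h import *
plan(.5565,.1676,.002,30.5)"
```

```text
clock: 13.72
tcp_pos: [0.5848, 0.1133, 0.1819]
orientation: [-0.001, 0.482, 0.876, -0.001]
wrist_force: [-0.4, -1.0, -0.6]
finger_gap: 0.0849
travel [1.52, 0.14, 4.5] turn 0.032 rows 4.6 yaw0 32.3 tcp [0.5848 0.1133 0.1819] F [-0.4  -0.98 -0.6 ] gap 0.0849 t 13.72
```

```bash

python3 -m crank '{"travel":[[0.7,0.07,0],[1.5,0.12,0],[1.5,0.12,0],[1.5,0.12,0.8],[1.5,0.12,1.6]],"turn":[0.01,0.03,0.03,0.03,0.03]}'
python3 -m crank '{"travel":[[0,0,0.6],[0,0,1.2],[0,0,1.8],[0,0,1.8],[0,0,1.8]],"turn":[0,0,0,0,0]}'
python3 -m crank '{"travel":[[0,0,0.4],[0,0,0.8],[0,0,1.1],[0,0,1.1],[0,0,1.1]],"turn":[0,0,0,0,0]}'
python3 -c "
from h import *
plan(.5565,.1676,.002,30.5)"
```

```text
clock: 14.13
tcp_pos: [0.5588, 0.1674, 0.1195]
orientation: [0.002, 0.495, 0.869, 0.001]
wrist_force: [-0.4, -0.5, 0.1]
finger_gap: 0.0856
clock: 14.55
tcp_pos: [0.5555, 0.1662, 0.0452]
orientation: [-0.002, 0.495, 0.869, -0.002]
wrist_force: [-0.9, 0.6, 0.2]
finger_gap: 0.0847
clock: 14.97
tcp_pos: [0.5581, 0.1667, 0.0042]
orientation: [0.0, 0.495, 0.869, 0.0]
wrist_force: [-0.2, 0.7, 0.7]
finger_gap: 0.085
travel [0.04, -0.02, 0.05] turn 0.002 rows 0.1 yaw0 30.6 tcp [0.5581 0.1667 0.0042] F [-0.15  0.68  0.66] gap 0.085 t 14.97
```

```bash

python3 -m crank '{"travel":[[0,0,0],[0,0,0],[0,0,0],[0,0,0],[0,0,0]],"turn":[0,0,0,0,0]}' 50 30
python3 -m crank '{"travel":[[0,0,-0.05],[0,0,-0.1],[0,0,-0.1]],"turn":[0,0,0]}'
python3 -m crank '{"travel":[[0.1,0,0],[0.2,0,0],[0.3,0,0],[0.4,0,0],[0.4,0,0]],"turn":[0,0,0,0,0]}'
python3 -c "
from h import *
plan(.5565,.1676,.002,30.5)"
```

```text
clock: 15.38
tcp_pos: [0.5575, 0.1665, 0.0046]
orientation: [0.0, 0.495, 0.869, 0.0]
wrist_force: [-3.9, -1.6, 6.1]
finger_gap: 0.0631
clock: 15.63
tcp_pos: [0.5576, 0.1667, 0.0071]
orientation: [-0.0, 0.495, 0.869, 0.0]
wrist_force: [-0.8, 0.4, -7.3]
finger_gap: 0.0631
clock: 16.05
tcp_pos: [0.5486, 0.1813, 0.0069]
orientation: [-0.0, 0.495, 0.869, -0.0]
wrist_force: [0.5, -0.6, -6.3]
finger_gap: 0.0631
travel [-0.4, -0.01, 0.12] turn 0.003 rows 0.4 yaw0 30.7 tcp [0.5486 0.1813 0.0069] F [ 0.52 -0.64 -6.31] gap 0.0631 t 16.05
```

The spool now rides freely, with 6.3 N equal to its weight and no drag. I'll work out the path round the bend, fitting the drum's axis to the rod over its length.

```bash
cat > path.py <<'E'
from h import *
from workcell import get_state
a=1.05519;O=np.array([.52828,.24677]);M=np.array([[np.cos(a),-np.sin(a)],[np.sin(a),np.cos(a)]])
sh=np.array([.002,-.0012]);lead=.008
u=np.array([np.cos(np.radians(60)),np.sin(np.radians(60))])
def rod(s): # s=0 at start of arc
    th=s/.07
    if s<0:return np.array([-.0406,-.035])+u*s
    if th<np.pi/3: p=np.radians(150)-th;return np.array([.02,-.07])+.07*np.array([np.cos(p),np.sin(p)])
    return np.array([.02+s-.07*np.pi/3,0])
def pose(s):
    P=np.array([rod(s+d) for d in np.linspace(-.025,.025,51)])
    vx,vy,_,_=cv2.fitLine(P.astype(np.float32),cv2.DIST_L2,0,1e-6,1e-6).ravel();v=np.array([vx,vy]);v*=np.sign(v@(P[-1]-P[0]))
    ctr=(P.max(0)*0+P.mean(0));return M@(ctr+sh+lead*v)+O,a+np.arctan2(v[1],v[0])
def rows(p0,h0,S):
    X=np.array([np.cos(h0),np.sin(h0)]);Y=np.array([np.sin(h0),-np.cos(h0)])
    for s in S:
        p,h=pose(s);d=(p-p0)/.04;print("s",round(s*1000),"[%.2f,%.2f,0] turn %.2f"%(d@X,d@Y,h0-h),p.round(4))
    return p,h
E
python3 - <<'E'
from path import *
st=get_state();print(st["joint_pos"].round(2))
p0,h0=st["tcp_pos"][:2],np.radians(120.7)
S=[.001*np.array(r) for r in([-12,-6,0,5,10],[15,20,25,30,35],[40,45,50,55,60],[65,70,75,80,85],[90,96,102,108])]
for r in S: print("--");p0,h0=rows(p0,h0,r)
print("stop: s=",round((.065-.02)*1000+70*np.pi/3,1))
E
```

```text
[ 0.18  0.45 -0.25  0.87  0.    1.22]
--
s -12 [0.30,0.01,0] turn 0.02 [0.5429 0.192 ]
s -6 [0.45,0.02,0] turn 0.04 [0.5403 0.1973]
s 0 [0.60,0.04,0] turn 0.07 [0.5379 0.2028]
s 5 [0.72,0.06,0] turn 0.11 [0.5361 0.2075]
s 10 [0.84,0.09,0] turn 0.16 [0.5347 0.2122]
--
s 15 [0.12,0.02,0] turn 0.06 [0.5335 0.217 ]
s 20 [0.24,0.04,0] turn 0.13 [0.5327 0.2219]
s 25 [0.36,0.08,0] turn 0.20 [0.5323 0.2268]
s 30 [0.48,0.12,0] turn 0.27 [0.5321 0.2317]
s 35 [0.59,0.17,0] turn 0.34 [0.5324 0.2366]
--
s 40 [0.12,0.02,0] turn 0.07 [0.533  0.2415]
s 45 [0.24,0.05,0] turn 0.14 [0.5339 0.2464]
s 50 [0.36,0.08,0] turn 0.21 [0.5352 0.2511]
s 55 [0.47,0.13,0] turn 0.28 [0.5368 0.2558]
s 60 [0.59,0.17,0] turn 0.35 [0.5386 0.2603]
--
s 65 [0.12,0.01,0] turn 0.06 [0.5407 0.2648]
s 70 [0.25,0.03,0] turn 0.10 [0.5428 0.2693]
s 75 [0.37,0.05,0] turn 0.14 [0.5451 0.2737]
s 80 [0.49,0.07,0] turn 0.17 [0.5475 0.2781]
s 85 [0.61,0.10,0] turn 0.19 [0.5499 0.2824]
--
s 90 [0.12,0.00,0] turn 0.01 [0.5524 0.2868]
s 96 [0.27,0.00,0] turn 0.01 [0.5553 0.292 ]
s 102 [0.42,0.00,0] turn 0.01 [0.5583 0.2972]
s 108 [0.57,0.01,0] turn 0.01 [0.5612 0.3025]
stop: s= 118.3
```

```bash

python3 -m crank '{"travel":[[0.3,0.01,0],[0.45,0.02,0],[0.6,0.04,0],[0.72,0.06,0],[0.84,0.09,0]],"turn":[0.02,0.04,0.07,0.11,0.16]}'
python3 -m crank '{"travel":[[0,0,0]],"turn":[0]}'
python3 -m crank '{"travel":[[0.12,0.02,0],[0.24,0.04,0],[0.36,0.08,0],[0.48,0.12,0],[0.59,0.17,0]],"turn":[0.06,0.13,0.2,0.27,0.34]}'
python3 -m crank '{"travel":[[0,0,0],[0,0,0]],"turn":[0,0]}'
python3 -c "
from h import *
plan(.5324,.2366,.007)"
```

```text
clock: 16.47
tcp_pos: [0.5352, 0.2115, 0.0071]
orientation: [-0.0, 0.564, 0.826, -0.0]
wrist_force: [0.3, 0.4, -7.0]
finger_gap: 0.0631
clock: 16.55
tcp_pos: [0.5351, 0.2121, 0.0072]
orientation: [-0.0, 0.563, 0.826, 0.0]
wrist_force: [0.1, -0.4, -5.9]
finger_gap: 0.0629
clock: 16.97
tcp_pos: [0.5333, 0.2356, 0.0072]
orientation: [0.0, 0.696, 0.718, -0.0]
wrist_force: [0.0, 0.0, -6.3]
finger_gap: 0.063
clock: 17.13
tcp_pos: [0.5333, 0.2355, 0.0072]
orientation: [0.0, 0.694, 0.72, -0.0]
wrist_force: [-0.5, -0.2, -6.4]
finger_gap: 0.0629
travel [0.03, -0.02, 0.0] turn 0.0 rows 0.0 yaw0 2.1 tcp [0.5333 0.2355 0.0072] F [-0.46 -0.21 -6.4 ] gap 0.0629 t 17.13
```

No lateral force so far. Continue.

```bash

python3 -m crank '{"travel":[[0.13,0.01,0],[0.26,0.04,0],[0.38,0.07,0],[0.49,0.12,0],[0.61,0.16,0]],"turn":[0.07,0.14,0.21,0.28,0.35]}'
python3 -m crank '{"travel":[[0,0,0]],"turn":[0]}'
python3 -m crank '{"travel":[[0.12,0.01,0],[0.25,0.03,0],[0.37,0.05,0],[0.49,0.07,0],[0.61,0.1,0]],"turn":[0.06,0.1,0.14,0.17,0.19]}'
python3 -m crank '{"travel":[[0,0,0],[0,0,0]],"turn":[0,0]}'
python3 -c "
from path import *
plan(.5499,.2824,.007)
print(pose(.118),np.degrees(a)-90)"
```

```text
clock: 17.55
tcp_pos: [0.539, 0.2598, 0.0072]
orientation: [0.0, 0.81, 0.587, -0.0]
wrist_force: [0.3, 0.1, -6.3]
finger_gap: 0.0628
clock: 17.63
tcp_pos: [0.5394, 0.2606, 0.0073]
orientation: [0.0, 0.809, 0.587, 0.0]
wrist_force: [-0.4, 0.2, -6.6]
finger_gap: 0.063
clock: 18.05
tcp_pos: [0.5501, 0.2816, 0.0071]
orientation: [0.0, 0.861, 0.509, -0.0]
wrist_force: [-0.0, -0.6, -6.5]
finger_gap: 0.063
clock: 18.22
tcp_pos: [0.5502, 0.2817, 0.0071]
orientation: [0.0, 0.861, 0.509, -0.0]
wrist_force: [-0.5, -0.4, -5.3]
finger_gap: 0.0629
travel [0.01, -0.01, 0.0] turn 0.0 rows 0.0 yaw0 -28.8 tcp [0.5502 0.2817 0.0071] F [-0.5  -0.44 -5.34] gap 0.0629 t 18.22
(array([0.56615387, 0.31116354]), np.float32(1.05519)) -29.54206641559066
```

```bash

python3 -m crank '{"travel":[[0.15,0,0],[0.3,0,0],[0.45,0,0],[0.6,0,0],[0.6,0,0]],"turn":[0.01,0.01,0.01,0.01,0.01]}'
python3 -m crank '{"travel":[[0.06,0,0],[0.12,0,0],[0.12,0,0]],"turn":[0,0,0]}'
python3 -m crank '{"travel":[[0.06,0,0],[0.12,0,0],[0.12,0,0]],"turn":[0,0,0]}'
python3 -m crank '{"travel":[[0.05,0,0],[0.1,0,0],[0.1,0,0]],"turn":[0,0,0]}'
```

```text
clock: 18.63
tcp_pos: [0.5629, 0.3046, 0.0073]
orientation: [-0.0, 0.864, 0.504, 0.001]
wrist_force: [0.7, -0.2, -5.6]
finger_gap: 0.0631
clock: 18.88
tcp_pos: [0.5644, 0.3077, 0.0072]
orientation: [-0.0, 0.864, 0.503, 0.0]
wrist_force: [-0.1, 0.6, -6.2]
finger_gap: 0.0631
clock: 19.13
tcp_pos: [0.5651, 0.3096, 0.0065]
orientation: [0.001, 0.864, 0.503, -0.002]
wrist_force: [-2.5, -5.0, -4.3]
finger_gap: 0.0631
clock: 19.38
tcp_pos: [0.5656, 0.3108, 0.0058]
orientation: [0.002, 0.864, 0.503, -0.004]
wrist_force: [-4.1, -12.1, -3.8]
finger_gap: 0.0628
```

Contact at the stop came within 2 mm of the nominal position, with a 13 N reaction along the rod. Ease the push, set it down on the rod, release and check.

```bash

python3 -m crank '{"travel":[[-0.05,0,0],[-0.1,0,0.05],[-0.1,0,0.08],[-0.1,0,0.08]],"turn":[0,0,0,0]}'
python3 -m crank '{"travel":[[0,0,0],[0,0,0],[0,0,0],[0,0,0],[0,0,0]],"turn":[0,0,0,0,0]}' 85
python3 -m crank '{"travel":[[0,0,-0.5],[0,0,-1.2],[0,0,-2.0],[0,0,-2.8],[0,0,-3.6]],"turn":[0,0,0,0,0]}'
python3 -m crank '{"travel":[[-0.6,0,-0.4],[-1.2,0,-0.8],[-1.8,0,-0.8],[-1.8,0,-0.8],[-1.8,0,-0.8]],"turn":[0,0,0,0,0]}'
python3 - <<'E'
from workcell import *
from h import *
s=read_camera("scene");c=read_camera("wrist")
f=lambda im,u,v,w:cv2.resize(im[v:v+w,u:u+w],(400,400),interpolation=cv2.INTER_CUBIC)
cv2.imwrite("pics/d8.png",np.hstack([f(s["image"],290,110,90),f(c["image"],90,0,384)])[:,:,::-1])
np.savez("pics/w8.npz",**c);np.savez("pics/s8.npz",**s)
E
```

```text
clock: 19.72
tcp_pos: [0.5663, 0.3109, 0.0038]
orientation: [0.0, 0.864, 0.503, -0.0]
wrist_force: [-2.2, -3.7, -6.1]
finger_gap: 0.0626
clock: 20.13
tcp_pos: [0.5673, 0.3121, 0.0049]
orientation: [0.0, 0.864, 0.503, 0.001]
wrist_force: [-0.0, 0.9, -0.4]
finger_gap: 0.0851
clock: 20.55
tcp_pos: [0.5664, 0.3116, 0.1497]
orientation: [-0.0, 0.864, 0.503, 0.0]
wrist_force: [0.1, 0.5, -0.2]
finger_gap: 0.0848
clock: 20.97
tcp_pos: [0.531, 0.2484, 0.181]
orientation: [0.0, 0.864, 0.503, 0.001]
wrist_force: [-0.3, 0.5, -0.2]
finger_gap: 0.0853
```

View pics/d8.png

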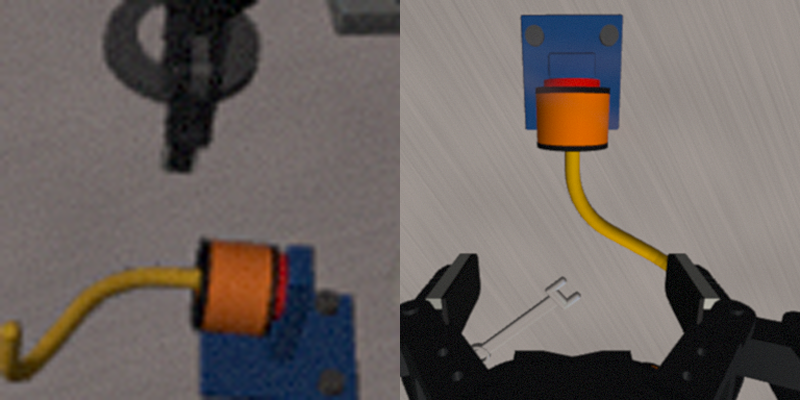

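The spool's rim sits against the red stop in both views, and reaction force was still about 4 N just before release. A final numeric check: the gap, and whether other things moved (top-view difference).

```bash

python3 -m crank '{"travel":[[-0.6,0,-0.4],[-1.2,0,-0.6],[-1.8,0,-0.6],[-1.8,0,-0.6]],"turn":[0,0,0,0]}'
python3 - <<'E'
from workcell import *
from h import *
c=dict(np.load("pics/w8.npz"));u=int(90+172*.96)
print([(r,c["image"][r,u].tolist()) for r in range(74,92)])
for n,r in(("rim/red edge",84),("front rim",142)):
    X=ray(c,(u,r),.097);d=X[:2]-[.52828,.24677];a=1.05519;print(n,X.round(4),"hanger x",round(d@[np.cos(a),np.sin(a)],4))
t=read_camera("top");T=dict(np.load("pics/top0.npz"))
D=cv2.absdiff(t["image"],T["image"]).max(2)
for ce,st,_ in blobs(cv2.morphologyEx((D>45).astype(np.uint8),cv2.MORPH_OPEN,np.ones((2,2))),8): print("changed",ce.round(0),st.tolist())
V=cv2.cvtColor(t["image"],cv2.COLOR_RGB2HSV)[...,2]
for ce,st,_ in blobs((V<70)&(np.indices(V.shape)[0]<240)&(np.indices(V.shape)[0]>155)&(np.indices(V.shape)[1]>270)&(np.indices(V.shape)[1]<350)): print(ce.round(1),ray(t,ce,.05).round(4))
print(get_state()["wrist_force"],get_state()["clock"])
E
```

```text
clock: 21.4
tcp_pos: [0.4943, 0.1846, 0.2043]
orientation: [0.0, 0.864, 0.503, -0.001]
wrist_force: [-0.4, -0.5, -0.2]
finger_gap: 0.0851
[(74, [77, 49, 84]), (75, [152, 25, 41]), (76, [179, 12, 4]), (77, [183, 11, 7]), (78, [187, 22, 13]), (79, [183, 3, 0]), (80, [189, 7, 1]), (81, [189, 13, 0]), (82, [159, 25, 18]), (83, [88, 27, 30]), (84, [35, 25, 30]), (85, [30, 29, 25]), (86, [35, 27, 31]), (87, [37, 30, 35]), (88, [76, 39, 27]), (89, [154, 76, 13]), (90, [196, 94, 0]), (91, [202, 96, 0])]
rim/red edge [0.5737 0.3233 0.097 ] hanger x 0.089
front rim [0.5508 0.2831 0.097 ] hanger x 0.0428
changed [189. 166.] [174, 160, 30, 11, 118]
changed [294. 171.] [286, 162, 17, 19, 242]
changed [169. 169.] [167, 167, 6, 5, 24]
changed [211. 179.] [208, 168, 6, 23, 60]
changed [185. 277.] [158, 171, 67, 213, 2993]
changed [ 69. 289.] [50, 277, 38, 26, 400]
changed [ 38. 284.] [23, 279, 26, 13, 172]
changed [101. 296.] [83, 281, 36, 26, 406]
changed [ 18. 296.] [16, 293, 5, 6, 16]
changed [ 30. 294.] [30, 293, 2, 4, 8]
changed [ 73. 323.] [11, 293, 144, 65, 2282]
changed [  9. 309.] [3, 300, 14, 18, 62]
changed [285. 331.] [277, 326, 16, 10, 58]
changed [ 66. 359.] [38, 329, 59, 55, 399]
changed [285. 340.] [273, 337, 23, 9, 111]
changed [242. 346.] [240, 341, 5, 10, 28]
changed [247. 353.] [243, 345, 8, 16, 61]
changed [232. 356.] [227, 353, 10, 7, 30]
changed [131. 372.] [117, 359, 33, 25, 422]
changed [222. 360.] [221, 359, 4, 2, 8]
changed [214. 361.] [210, 360, 9, 3, 21]
changed [243. 375.] [234, 362, 16, 22, 173]
changed [252. 370.] [250, 362, 5, 17, 47]
changed [299. 373.] [297, 372, 5, 3, 12]
[333.  199.8] [ 0.525  -0.2429  0.05  ]
[283.2 214.7] [ 0.4694 -0.0594  0.05  ]
[-0.16284584 -0.44005313 -0.56822599] 21.45
```

```bash
python3 -c "
from workcell import *
print(hand_in())"
```

```text
the job is handed in; nothing more can be done
None
```

The full spool is on the hanger, fully home against the red stop as far as I can measure, and I handed the job in at about 21.5 s.

- **Which spool:** the one at (0.638, -0.098) weighed about 6.1 N (0.62 kg), so that is the full one. The spool at (0.468, -0.060) weighed about 3 N (nearly empty), and I put it back. I did not lift the third.
- **Placing it:** I dropped it over the rod end, gripped it again on the level part, lifted it slightly so it ran free, and carried it round the bend. There was almost no sideways force until it met the stop, which pushed back with 13 N.

**Last checks**
- **Home position:** the rim sits directly against the red disc with no visible gap. The rim edge reads hanger x = 0.089 against 0.090 for the stop face. From both rims, the spool's centre is at about x = 0.066 (0.065 expected). That is within measuring error, so a gap under about 1 mm cannot be ruled out.
- **Empty spools:** both are within about 1 mm of where they started.
- **Everything else:** the top-view comparison showed changes only at the arm, the hanger and the place the full spool left. Part of the bench is hidden by the arm in that view. The wrist force was near zero at the end.

**What went wrong:** the real fingertips sit 40 to 50 mm behind the reported tool point. Because of that, my first grasp closed on top of the empty spool's rim, with about 8 N and no movement. I then went down in small steps and corrected for it.

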